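Tip a drilled test coupon out of its close-fitting nest and lay it on the balance pan

ROBOT

A 7-joint arm with a two-finger parallel gripper is mounted at the origin on a cart in front of the work surface, level with it; the furniture and walls round the work are solid. World frame = base frame: x ahead of the robot, y to its left, z up, the work surface at z = 0. Lengths are in mm, angles in rad, forces in N, time in s.
With the tool pointing down it reaches from about 400 to 875 mm from the base axis. Payload 4.4 kg.
Tool frame: the origin (TCP) lies between the finger pads; the fingertips stand ctrl.finger_overhang ahead of it and the grasp point (between the pads) lies 11 mm behind it (ctrl.finger_overhang is the distance from the TCP to the fingertips, in mm); z points along the fingers, y is the direction in which the jaws open and shut (so a half turn about z gives the same grasp; the last joint's range is limited). The gripper opens to 85 mm and grips with 20 to 120 N. Pads are 22 mm wide; open, the fingers measure 114 mm over their backs; the gripper's body (76 mm by 85 mm) begins 54 mm behind the grasp point. The pads swing forward as they close: fully open they stand 13 mm farther back than shut.
Start: joints at [1.134, 0.628, 0.038, 1.517, -0.027, 0.996, -0.02], TCP at [235.562, -605.828, 239.313] pointing down, gripper open.
Joint ranges: [-3.06, 3.06], [-0.37, 2.12], [-1.25, 1.32], [0.18, 2.47], [-1.1, 4.24], [0.23, 1.98], [-2.94, 2.94]. Speed limits (rad/s): [2.57, 2.57, 3.14, 3.14, 3.14, 3.14, 3.14].

INTERFACE

Orientations are given as [roll, pitch, yaw] about the fixed x, y, z axes, in that order (R = Rz(yaw) Ry(pitch) Rx(roll)).
In Python, from cell import ctrl gives the robot as it stands. The module is installed in compiled form; this text tells all that it offers.
- The arm moves only by the tool step_arm, never from a script. Its argument "deltas" is a list that holds one entry, the list of rows, each a list of 7 numbers: the opening, from 0 (shut) to 1 (fully open), then the shift along the world's x, y, z in mm, then the turn, a rotation vector about the world's x, y, z in rad. In form: [[[grip, tx, ty, tz, rx, ry, rz], ...]]. A call has 1 to 10 rows; each row shifts and turns the commanded pose from where the row before left it; what a row does not reach is not made up. A row lasts 1/12 s, in which the tool goes at most 41.7 mm and 7.16 degrees, less where a joint would pass 70% of its speed; a pose out of reach is approached as far as the arm can. A call is refused whole if a number of a shift passes 41.7 or a number of a turn 0.125, either way. A call with a gripper value outside its range is refused whole. The fingers move at their own pace and stop on an object; the grip force is fixed at half the most. Time passes only in rows, so rows that do not move let the fingers close. It gives the time, the measured TCP pose, the force and the opening at its end, in the units of the state.
- ctrl.read_state(): the state, without advancing time (a new reading comes with each control period).
- ctrl.get_image(name): name is "scene" or "top"; returns (picture, depth): 384x512x3 uint8, red, green, blue; 384x512 float32, mm along the optical axis (not along the pixel's ray), 0 where there is no reading.
- ctrl.camera_info(name): a dict with "intrinsics" (3x3 intrinsics, pixels), "distortion" ([k1, k2, p1, p2, k3] as OpenCV has them; the pictures are not rectified), "rvec" (rotation vector, rad) and "tvec" (3), from world to camera coordinates, as OpenCV has them. Camera axes: x right, y down, z forward; pixel columns grow to the right and rows downward; lengths in mm; the calibration is good to about 2 mm. A picture is of the moment at which its call begins. camera_info takes no time and is no camera call.
- ctrl.finish_job(): hands the job in, once; it reports no verdict.
The state is a dict: "clock": time; "qpos": joint angles; "qd": joint speeds; "tau": joint torques, N m; "eef_pos": TCP position; "tool_rot": TCP orientation; "force": force on the tool from outside, world axes, zero at the start; "torque": the same for the moment, N m; "width": finger opening in mm.
Only numpy, scipy, OpenCV 4.12 (cv2) and the standard library are available. Lean on these libraries where they do the work, as an engineer would, in place of code of your own. Each camera call takes 0.05 s, during which the arm holds its last target.

TASK

Get the drilled steel coupon (the one with the hole) out of its pocket in the black nest block by pressing one end down so that the other end tips up, and lay it flat and released in the middle of the pan of the small white balance. Only one end of the pocket is hollow underneath, so feel for the end that gives; handle the coupon and the balance gently, and leave the plain coupon in its pocket and the other things on the bench where they are.

Things in the scene. Friction and masses are not known exactly. Their poses are not given: they have to be found in the camera images.
- coupon: The drilled coupon, to be weighed: flat ground steel plate, 40 (own x) x 100 (own y) x 7 mm (own z), about 0.2 kg, with a 16 mm through hole on its long centre line, 34 mm from the middle toward its +y end. Origin: centre of the underside. Starts flat in one of the two pockets, its top 1 mm below the rim. Slippery on the nest (friction about 0.25); fingertips hold it much better.
- blank: The plain coupon, same steel and size (40 x 100 x 7 mm) but without a hole, lying in the other pocket; it stays there. Origin: centre of the underside.
- nest: Black plastic nest block screwed to the bench, 130 (own x) x 128 (own y) x 22.5 mm high; origin: centre of the underside. Two pockets side by side, each 42 (x) x 102 mm (y): 1 mm of play round a coupon, no room for fingers. Wall between the pockets 18 mm, outer walls 14 mm, end walls 13 mm thick. Rim flat all over.
- pocket_a (a point): Centre of the mouth (rim height, z 22.5 mm) of the pocket at the nest's own x = -30 mm; axes as the nest's. A coupon lies 8 mm below the rim on a cross rib (own y -8 to +8 mm) and on a solid floor at one end; at the other end, from the rib to the end wall, the floor is 10 mm lower. Which end is hollow differs between starts and between pockets, hidden by the coupon.
- pocket_b (a point): Centre of the mouth (rim height, z 22.5 mm) of the pocket at the nest's own x = +30 mm; axes as the nest's. Pressed at the solid end a coupon stays; at the hollow end it tips about the rib's edge with under 1 N until it meets the low floor (0.24 rad), its other end 5 mm above the rim. Let go, it falls back; dragged 10 to 15 mm that way under some 8 N, it stays propped on the rim (0.13 rad).
- balance: Small white top-pan balance fixed on the bench, housing about 225 (own x) x 172 mm (own y), sloping display panel at its -x end; nothing stands above the pan. Origin: on the bench, under the middle of the housing. Its load cell must not be loaded hard.
- pan (a point): Centre of the top face of the balance's flat square steel pan, 150 x 150 mm, 56 mm above the bench, no rim; axes parallel to the balance's.
- timer: Bystander: white bench timer, 60 x 62 x 29 mm, to the left of the nest. Origin: centre of the underside.
- beaker: Bystander: small glass beaker, 46 mm across, 58 mm tall, to the left of the nest. Origin: centre of the underside.
- vial: Bystander: small capped glass vial, 24 mm across, 51 mm tall, to the left of the nest. Origin: centre of the underside.
- weight: Bystander: brass calibration weight, 22 mm across, 34 mm tall, standing to the right of the balance. Origin: centre of the underside.
Things that resemble listed ones, but are neither listed nor needed, are in the scene too. Leave any purple look-alike of the coupon alone.

How it is judged (in metres and radians):
On the way, in this order (a step that is already met when the one before it is completed fails the run):
1. the drilled coupon is tipped up in its pocket, one end above the rim (angle between coupon's own z axis and vertical above 0.09 rad and horizontal distance between coupon and nest below 0.06 m), for 0.2 s.
2. the drilled coupon is lifted clear of the nest (z of coupon in the frame of nest above 0.05 m), for 0.1 s.
At the end, for the whole second after the job is handed in: The drilled coupon lies flat (within 0.05 rad) and at rest on the balance pan, its middle within 25 mm of the pan's centre; the plain coupon lies flat in its pocket, moved less than 6 mm (horizontal distance between coupon and pan below 0.025 m and angle between the z axis of coupon and the z axis of pan, either way round below 0.05 rad and z of coupon in the frame of pan between -0.003 and 0.01 m and linear speed of coupon below 0.01 m/s and distance of blank from where it was at the start of the episode below 0.006 m and angle between the z axis of blank and the z axis of nest, either way round below 0.05 rad); the robot touches nothing.
It fails at once if the balance is loaded with more than 40 N (contact force between balance and anything else above 40 N).
It fails at once if the coupon is dropped or slammed onto the pan: it comes down onto it faster than 0.45 m/s (horizontal distance between coupon and pan below 0.06 m and z of coupon in the frame of pan below 0.03 m and linear speed of coupon above 0.45 m/s).
It fails at once if the coupon is forced against the nest with more than 60 N (contact force between coupon and nest above 60 N).
It fails at once if a thing standing by (timer, beaker, vial, brass weight) is moved more than 20 mm (distance of any of timer, beaker, vial, weight from where it was at the start of the episode above 0.02 m).
It also fails if it takes over 48 s, if anything falls off the work surface, if the arm or the gripper's body presses on something with over 40 N, if the wrist force passes 120 N, or if a joint passes its speed limit or range.

## Working session

There is one attempt and no reset: what is moved stays moved. The work goes in short steps, Python scripts to look and compute and a tool call to move; the robot and the scene stay as the last step left them, time stands still between calls to the robot, and variables do not carry over. Pictures are saved under pics/ and viewed, and the job is handed in when it is done.

Besides the shell and the picture viewer there is one more tool, called after "Request:" as name([rows], argument=value, ...), one row to a line, values as JSON. step_arm: Moves the arm, as the interface text tells. Its arguments: {"type":"object","properties":{"deltas":{"type":"array"}},"required":["deltas"]}

```bash
mkdir -p pics; ls
cat > h.py <<'E'
import numpy as np, cv2
from cell import ctrl
def save(n,img,crop=None,s=1):
    if crop: img=img[crop[1]:crop[3],crop[0]:crop[2]]
    img=cv2.resize(img,None,fx=s,fy=s,interpolation=cv2.INTER_CUBIC)
    cv2.imwrite('pics/'+n,img[:,:,::-1])
def ray(name,uv,z):
    c=ctrl.camera_info(name);K=np.array(c['intrinsics'],float);D=np.array(c['distortion'],float)
    R=cv2.Rodrigues(np.array(c['rvec'],float))[0];t=np.array(c['tvec'],float).reshape(3)
    p=cv2.undistortPoints(np.array(uv,float).reshape(-1,1,2),K,D).reshape(-1,2)
    d=np.c_[p,np.ones(len(p))]@R; o=-R.T@t
    return o+d*((np.array(z)-o[2])/d[:,2])[:,None]
E
python3 - <<'E'
from h import *
print(ctrl.read_state(),ctrl.finger_overhang)
for n in('scene','top'):
    a,d=ctrl.get_image(n);np.savez(n+'0.npz',a=a,d=d);save(n+'0.png',a,s=1.5);i=ctrl.camera_info(n)
    R=cv2.Rodrigues(np.array(i['rvec'],float))[0];print(n,-R.T@np.array(i['tvec']).ravel(),R[2],i['intrinsics'])
E
```

```text
pics
{'clock': 0.0, 'qpos': array([ 1.1341968 ,  0.6293567 ,  0.03843355,  1.51837262, -0.02701611,
        0.99629832, -0.01998074]), 'qd': array([ 0.00054675, -0.00077892,  0.00019385, -0.00040945, -0.00076474,
       -0.00061361,  0.00134827]), 'tau': array([ 1.54872018e-04, -5.63395858e+01,  1.22634351e+00, -1.93446833e+01,
        1.10880670e-02,  1.04918561e-02, -6.51873094e-06]), 'eef_pos': array([ 235.34783588, -605.23851264,  238.38058958]), 'tool_rot': array([-3.13967526e+00,  7.53286439e-06,  3.70816720e-01]), 'force': array([-0.09047115,  1.21566413,  0.35986167]), 'torque': array([-0.02617975,  0.00869096, -0.03463991]), 'width': 84.937779070921} 8.0
scene [-339.0975317   562.33726804  904.01700162] [ 0.64058884 -0.43278905 -0.63430243] [[424.16185262   0.         257.05694482]
 [  0.         424.16185262 194.64744075]
 [  0.           0.           1.        ]]
top [ 218.12238797   18.15000676 1506.75686261] [ 0.17831298 -0.01129942 -0.98390894] [[440.96325297   0.         256.51530393]
 [  0.         440.96325297 188.88797253]
 [  0.           0.           1.        ]]
```

View pics/scene0.png

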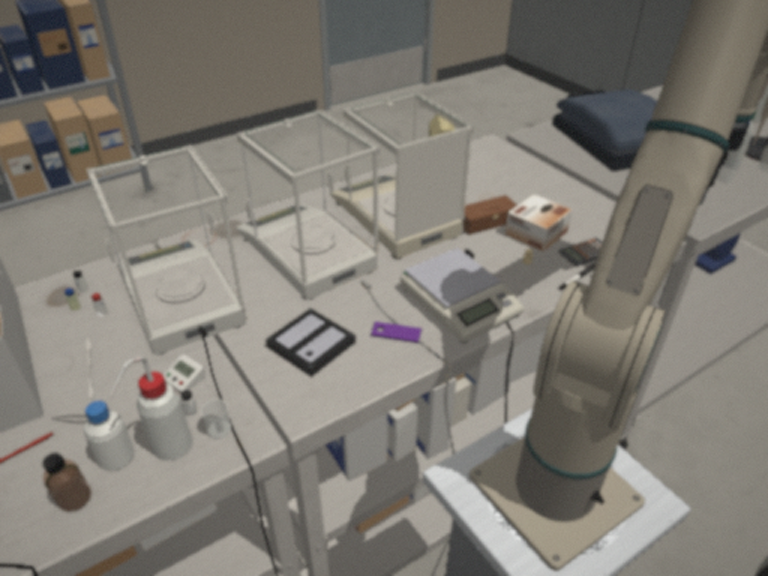

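View pics/top0.png

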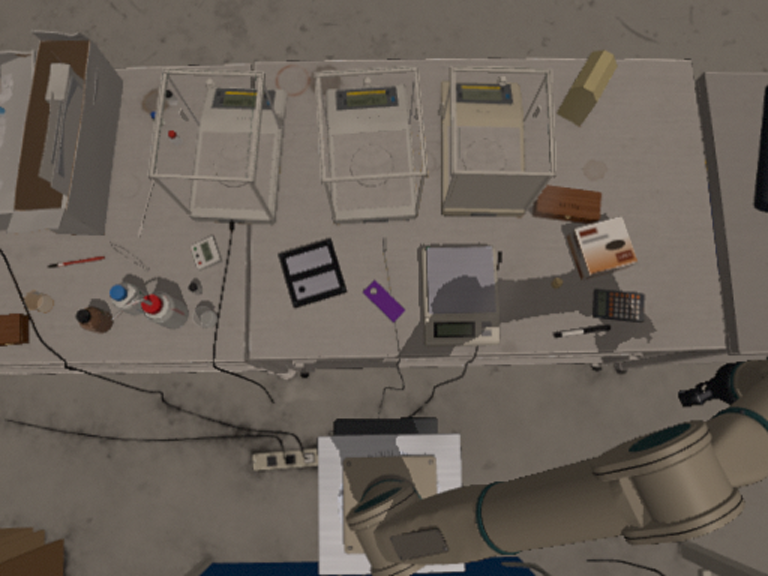

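The drilled coupon is the lower, near-robot one, with its hole at the left (+y) end at about (302,289) in the 1.5x top picture. The pan is near (460,280). Next I'll measure both.

Run:
```python
from h import *
z=np.load('top0.npz');a=z['a'];save('topz.png',a,(180,150,340,235),5)
z=np.load('scene0.npz');b=z['a'];save('scz.png',b,(170,160,350,260),4)
g=a.astype(int).sum(2)
def comp(m,off,zz,nm,amin=80):
    n,l,s,c=cv2.connectedComponentsWithStats(m.astype(np.uint8))
    for i in range(1,n):
        if s[i,4]<amin: continue
        cs,_=cv2.findContours((l==i).astype(np.uint8),cv2.RETR_EXTERNAL,cv2.CHAIN_APPROX_NONE)
        r=cv2.minAreaRect(cs[0]);bx=cv2.boxPoints(r)+off
        W=ray('top',bx,zz);print(nm,s[i],r,'ctr',W.mean(0).round(1));print(W[:,:2].round(1).tolist())
x0,y0=180,155
sub=g[y0:208,x0:236]
print(np.percentile(sub,[2,10,30,50,70,90]))
comp(sub<180,(x0,y0),22.5,'nest')
comp((sub>=230)&(sub<900),(x0,y0),21.5,'coupon')
x0,y0=275,155
sub=a[y0:235,x0:340].astype(int)
print(sub[30,30],sub[5,1],sub[70,10],sub[20,::4].tolist())
```

```text
[ 39.  55. 289. 351. 355. 360.]
nest [  6   4  45  46 684] ((27.82569122314453, 26.752294540405273), (37.9299201965332, 36.97209548950195), 73.3007583618164) ctr [515.8 167.7  22.5]
[[562.1, 247.7], [597.4, 125.1], [469.0, 88.6], [434.7, 209.5]]
coupon [   0    0   56   53 1535] ((27.499996185302734, 25.999996185302734), (54.99999237060547, 51.99999237060547), -0.0) ctr [519.1 169.1  21.5]
[[429.7, 262.7], [612.2, 264.7], [608.3, 73.3], [426.2, 75.5]]
coupon [ 11   9  30  19 340] ((25.339454650878906, 18.29816436767578), (11.685480117797852, 28.83057403564453), 73.3007583618164) ctr [545.4 176.3  21.5]
[[551.5, 229.8], [579.0, 134.3], [539.1, 122.9], [511.9, 218.0]]
coupon [ 15  25  31  20 329] ((30.15744400024414, 34.51729965209961), (11.729653358459473, 29.116159439086914), 73.0724868774414) ctr [488.2 159.8  21.5]
[[494.0, 213.4], [521.8, 117.7], [482.4, 106.3], [454.8, 201.6]]
[73 70 72] [127 117 109] [83 77 69] [[129, 118, 110], [79, 73, 68], [143, 133, 119], [123, 115, 119], [122, 115, 118], [120, 114, 116], [121, 115, 118], [122, 114, 117], [118, 112, 114], [122, 115, 117], [123, 116, 118], [123, 117, 119], [123, 116, 119], [124, 117, 119], [103, 94, 87], [125, 114, 107], [124, 116, 108]]
```

View pics/topz.png

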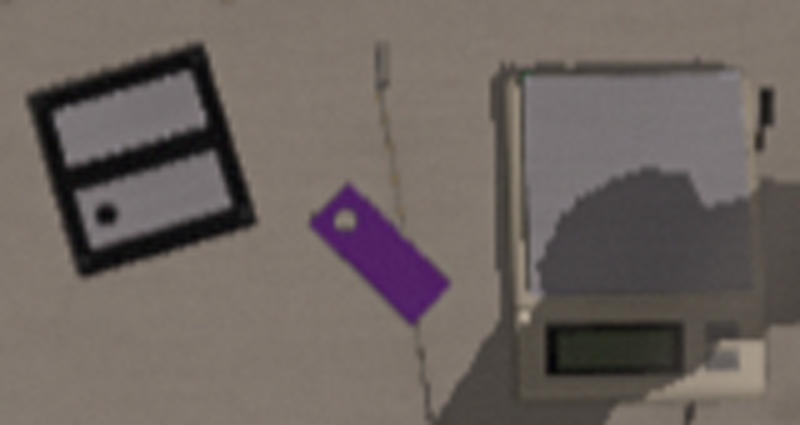

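View pics/scz.png

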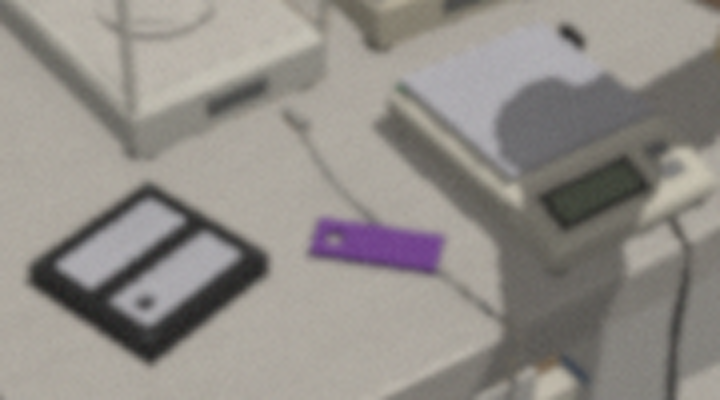

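Run:
```python
from h import *
a=np.load('top0.npz')['a'];d=np.load('top0.npz')['d']
W=ray('top',[(285,164),(329,164),(331,208),(287,208.4)],56);print(W.round(1),W.mean(0))
print(ray('top',[(201.2,192.8)],21.5))
# max heights over x<620 region via depth
c=ctrl.camera_info('top');K=np.array(c['intrinsics']);D=np.array(c['distortion']);R=cv2.Rodrigues(np.array(c['rvec']))[0];t=np.array(c['tvec']).ravel()
v,u=np.mgrid[0:384,0:512];p=cv2.undistortPoints(np.stack([u,v],-1).reshape(-1,1,2).astype(float),K,D).reshape(-1,2)
P=(np.c_[p,np.ones(len(p))]*d.reshape(-1,1)-t)@R
m=(d.reshape(-1)>0)
for y in range(-300,400,50):
    r=[]
    for x in range(350,900,50):
        k=m&(P[:,0]>=x)&(P[:,0]<x+50)&(P[:,1]>=y)&(P[:,1]<y+50);r.append(int(P[k,2].max()) if k.any() else -1)
    print(y,r)
```

```text
[[ 564.7  -96.6   56. ]
 [ 562.1 -246.1   56. ]
 [ 411.6 -245.2   56. ]
 [ 413.2  -98.4   56. ]] [ 487.89595766 -171.57662693   56.        ]
[[477.35912603 190.47454203  21.5       ]]
-300 [43, 44, 45, 53, 53, 302, 300, 79, 80, 77, 304]
-250 [48, 63, 63, 64, 62, 304, 303, 79, 81, 318, 306]
-200 [49, 63, 62, 66, 60, 305, 301, 73, 79, 69, 304]
-150 [50, 65, 64, 63, 62, 304, 306, 305, 303, 305, 305]
-100 [48, 58, 62, 63, 59, 322, 320, 322, 324, 322, 321]
-50 [12, 15, 12, 29, 53, 324, 69, 81, 80, 68, 323]
0 [7, 15, 15, 40, 55, 321, 67, 83, 79, 336, 323]
50 [10, 6, 25, 22, 10, 321, 68, 78, 84, 320, 325]
100 [9, 7, 32, 31, 29, 321, 322, 323, 322, 325, 323]
150 [10, 24, 31, 28, 32, 8, 8, 7, 11, 8, 8]
200 [9, 27, 28, 30, 27, 319, 321, 320, 322, 324, 322]
250 [10, 12, 7, 8, 8, 324, 321, 320, 318, 321, 322]
300 [9, 9, 7, 7, 9, 321, 68, 82, 81, 336, 324]
350 [54, 61, 9, 29, 38, 321, 318, 82, 81, 79, 322]
```

Request:
step_arm([
  [[0,20,30,0,0,0,0],[0,20,30,0,0,0,0],[0,12,36,0,0,0,0.1],[0,12,36,0,0,0,0.1],[0,12,36,0,0,0,0.1],[0,12,36,0,0,0,0.1]],
])

```text
clock: 0.6
eef_pos: [323.7, -399.8, 239.0]
tool_rot: [-3.141, -0.0, 0.776]
force: [1.3, -0.2, 0.3]
width: 12.3
```

```bash
python3 -c "
from h import *
print(ctrl.read_state()['qpos'].round(2))"
```

```text
[ 0.89  0.44 -0.08  1.89  0.05  0.82 -0.01]
```

Request:
step_arm([
  [[0,12,40,0,0,0,0.11],[0,12,40,0,0,0,0.11],[0,12,40,0,0,0,0.11],[0,12,40,0,0,0,0.11],[0,12,40,0,0,0,0.11]],
])

```text
clock: 1.02
eef_pos: [383.3, -200.3, 239.3]
tool_rot: [-3.141, 0.0, 1.326]
force: [1.3, -0.6, 0.1]
width: -0.2
```

```bash
python3 -c "
from h import *
print(ctrl.read_state()['qpos'].round(2))"
```

```text
[ 0.62  0.33 -0.27  2.09  0.13  0.74  0.03]
```

Request:
step_arm([
  [[0,12.8,36,0,0,0,0.0587],[0,12.8,36,0,0,0,0.0587],[0,12.8,36,0,0,0,0.0587],[0,12.8,36,0,0,0,0.0587],[0,12.8,36,-20,0,0,0.0587],[0,12.8,36,-20,0,0,0.0587],[0,12.8,36,-20,0,0,0.0587],[0,12.8,36,-20,0,0,0.0587],[0,12.8,36,-20,0,0,0.0587],[0,0,0,0,0,0,0]],
])

```text
clock: 1.85
eef_pos: [496.7, 124.5, 139.8]
tool_rot: [3.141, -0.007, 1.861]
force: [0.0, 0.1, -0.4]
width: 0.0
```

Request:
step_arm([
  [[0,0,0,-30,0,0,0],[0,0,0,-25,0,0,0],[0,0,0,-20,0,0,0],[0,0,0,-10,0,0,0],[0,0,0,0,0,0,0],[0,0,0,0,0,0,0],[0,0,0,0,0,0,0]],
])

```text
clock: 2.43
eef_pos: [497.2, 115.8, 58.7]
tool_rot: [3.14, -0.0, 1.849]
force: [0.3, 0.2, -0.1]
width: 0.1
```

```bash
python3 -c "
from h import *
s=ctrl.read_state();print(s['qpos'].round(2),s['force'],s['eef_pos'],s['tool_rot'])
a,_=ctrl.get_image('scene');save('s1.png',a,(170,120,350,260),4)
a,_=ctrl.get_image('top');save('t1.png',a,(160,120,300,240),5)"
```

```text
[-0.11  0.73 -0.26  2.04  0.44  0.42 -0.44] [ 0.34164439  0.16446684 -0.08890793] [497.19262945 115.77859934  58.66966511] [ 3.13990787e+00 -1.17741972e-04  1.84878963e+00]
```

View pics/s1.png

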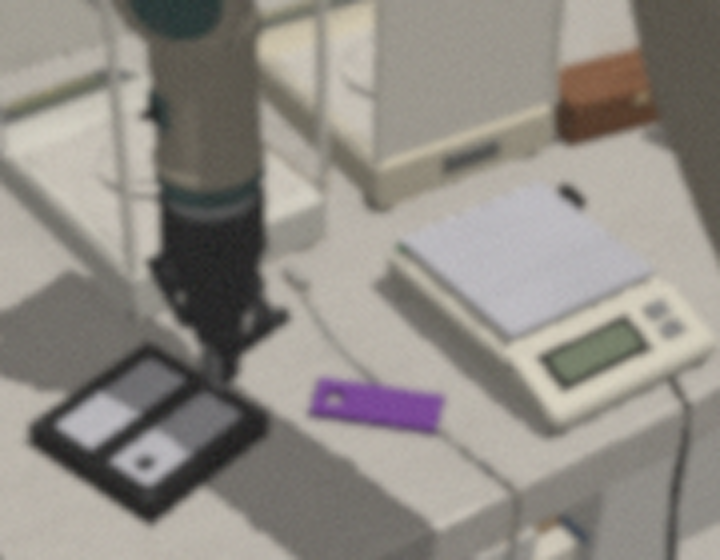

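View pics/t1.png

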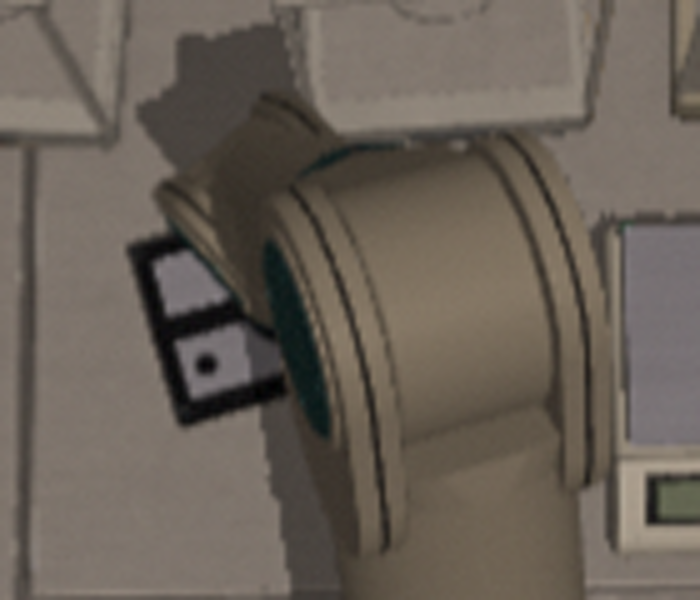

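Request:
step_arm([
  [[0,0.8,9.4,0,0,0,0],[0,0,0,-12,0,0,0],[0,0,0,-12,0,0,0],[0,0,0,0,0,0,0],[0,0,0,0,0,0,0]],
])

```text
clock: 2.95
eef_pos: [497.2, 125.6, 33.9]
tool_rot: [-3.141, -0.0, 1.85]
force: [-0.2, -1.2, 0.7]
width: 0.0
```

Request:
step_arm([
  [[0,0,0,-2,0,0,0],[0,0,0,0,0,0,0]],
])

```text
clock: 3.12
eef_pos: [497.7, 125.3, 32.2]
tool_rot: [3.141, -0.0, 1.849]
force: [1.0, -0.7, -0.6]
width: 0.0
```

Request:
step_arm([
  [[0,0,0,-1,0,0,0],[0,0,0,0,0,0,0]],
])

```text
clock: 3.28
eef_pos: [497.5, 125.0, 31.0]
tool_rot: [3.141, -0.0, 1.849]
force: [-0.7, -0.5, 0.5]
width: -0.2
```

Request:
step_arm([
  [[0,0,0,-1,0,0,0],[0,0,0,0,0,0,0]],
])

```text
clock: 3.45
eef_pos: [497.3, 125.0, 29.7]
tool_rot: [3.141, -0.0, 1.849]
force: [0.0, -0.4, -0.9]
width: 0.2
```

Request:
step_arm([
  [[0,0,0,-1,0,0,0],[0,0,0,0,0,0,0]],
])

```text
clock: 3.62
eef_pos: [497.3, 125.0, 29.6]
tool_rot: [3.141, 0.0, 1.849]
force: [-2.3, -0.1, 10.0]
width: 0.3
```

Request:
step_arm([
  [[0,0,0,-0.5,0,0,0],[0,0,0,0,0,0,0]],
])

```text
clock: 3.78
eef_pos: [497.4, 125.0, 29.5]
tool_rot: [3.141, 0.001, 1.849]
force: [-2.7, -0.6, 15.4]
width: -0.3
```

Request:
step_arm([
  [[0,0,0,-0.5,0,0,0],[0,0,0,0,0,0,0]],
])

```text
clock: 3.95
eef_pos: [497.4, 125.0, 29.5]
tool_rot: [3.141, 0.001, 1.849]
force: [-3.9, -0.7, 19.8]
width: 0.1
```

Request:
step_arm([
  [[0,0,0,12,0,0,0],[0,-6.4,23.3,0,0,0,0],[0,-6.5,23,0,0,0,0],[0,-6.5,23,0,0,0,0],[0,0,0,0,0,0,0],[0,0,0,0,0,0,0],[0,0,0,0,0,0,0],[0,0,0,0,0,0,0]],
])

```text
clock: 4.62
eef_pos: [478.1, 192.9, 39.6]
tool_rot: [-3.141, 0.001, 1.847]
force: [-0.1, -0.4, 0.1]
width: -0.0
```

Request:
step_arm([
  [[0,0,1.5,-6,0,0,0],[0,0,0,-2,0,0,0],[0,0,0,-2,0,0,0],[0,0,0,0,0,0,0]],
])

```text
clock: 4.95
eef_pos: [477.7, 195.3, 29.1]
tool_rot: [-3.141, 0.0, 1.849]
force: [-0.4, -0.2, 0.5]
width: -0.1
```

Request:
step_arm([
  [[0,0,0,-1,0,0,0],[0,0,0,-1,0,0,0],[0,0,0,0,0,0,0]],
])

```text
clock: 5.2
eef_pos: [477.8, 195.8, 27.6]
tool_rot: [-3.141, -0.0, 1.849]
force: [-0.0, -0.3, -0.1]
width: -0.1
```

Request:
step_arm([
  [[0,0,0,-1,0,0,0],[0,0,0,0,0,0,0]],
])

```text
clock: 5.37
eef_pos: [477.8, 195.9, 26.7]
tool_rot: [3.141, -0.0, 1.849]
force: [-0.8, 0.3, 1.2]
width: -0.3
```

Request:
step_arm([
  [[0,0,0,-1,0,0,0],[0,0,0,0,0,0,0]],
])

```text
clock: 5.53
eef_pos: [477.9, 196.0, 25.6]
tool_rot: [3.141, -0.0, 1.849]
force: [-0.2, -0.4, -0.2]
width: -0.0
```

Request:
step_arm([
  [[0,0,0,-1,0,0,0],[0,0,0,0,0,0,0]],
])

```text
clock: 5.7
eef_pos: [477.9, 195.9, 24.6]
tool_rot: [3.142, -0.0, 1.849]
force: [0.8, 1.0, -0.4]
width: -0.1
```

Request:
step_arm([
  [[0,0,0,-0.7,0,0,0],[0,0,0,0,0,0,0]],
])

```text
clock: 5.87
eef_pos: [477.9, 196.0, 24.0]
tool_rot: [3.141, -0.0, 1.849]
force: [0.8, 0.3, 1.5]
width: -0.3
```

Request:
step_arm([
  [[0,0,0,-0.7,0,0,0],[0,0,0,0,0,0,0]],
])

```text
clock: 6.03
eef_pos: [478.2, 196.0, 23.5]
tool_rot: [3.141, -0.0, 1.849]
force: [-0.1, 1.1, 4.1]
width: 0.3
```

Request:
step_arm([
  [[0,0,0,-0.6,0,0,0],[0,0,0,0,0,0,0],[0,0,0,0,0,0,0]],
])

```text
clock: 6.28
eef_pos: [478.2, 196.1, 23.1]
tool_rot: [3.141, -0.0, 1.849]
force: [-0.8, -0.1, 6.4]
width: 0.2
```

```bash
python3 -c "
from h import *
a,_=ctrl.get_image('scene');save('s2.png',a,(160,140,260,260),5)"
```

```text
(no output)
```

View pics/s2.png

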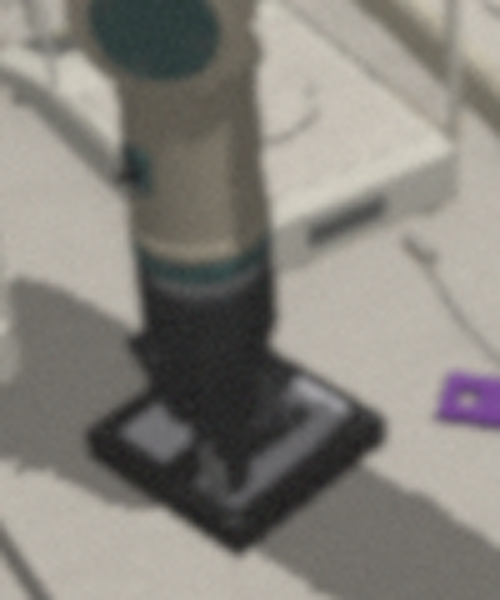

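The picture shows the drilled coupon tipped: its hole end is down under the fingers near (235,480), and its far end stands up near (330,395). The next move drags it toward the raised end.

Request:
step_arm([
  [[0,0.3,-1,-0.2,0,0,0],[0,0.3,-1,0,0,0,0]],
])

```text
clock: 6.5
eef_pos: [478.6, 195.5, 23.1]
tool_rot: [3.14, -0.002, 1.85]
force: [-2.4, 3.6, 7.0]
width: -0.2
```

Request:
step_arm([
  [[0,0.3,-1,0,0,0,0],[0,0.3,-1,0,0,0,0]],
])

```text
clock: 6.67
eef_pos: [479.3, 194.0, 23.2]
tool_rot: [3.139, -0.003, 1.85]
force: [-1.6, 3.5, 8.8]
width: 0.2
```

Request:
step_arm([
  [[0,0.3,-1,0,0,0,0],[0,0.3,-1,0,0,0,0]],
])

```text
clock: 6.83
eef_pos: [479.9, 192.5, 23.4]
tool_rot: [3.139, -0.003, 1.851]
force: [-2.9, 5.6, 9.0]
width: 0.1
```

Request:
step_arm([
  [[0,0.3,-1,0.1,0,0,0],[0,0.3,-1,0.1,0,0,0],[0,0.3,-1,0.1,0,0,0]],
])

```text
clock: 7.08
eef_pos: [480.7, 189.9, 23.7]
tool_rot: [3.139, -0.004, 1.851]
force: [-3.4, 4.3, 10.8]
width: 0.2
```

Request:
step_arm([
  [[0,0.3,-1,0.1,0,0,0],[0,0.3,-1,0.1,0,0,0],[0,0.3,-1,0.1,0,0,0]],
])

```text
clock: 7.33
eef_pos: [481.4, 187.4, 24.1]
tool_rot: [3.139, -0.004, 1.852]
force: [-3.5, 6.3, 11.2]
width: 0.1
```

Request:
step_arm([
  [[0,0.3,-1,0.1,0,0,0],[0,0.3,-1,0.1,0,0,0],[0,0,0,0,0,0,0]],
])

```text
clock: 7.58
eef_pos: [481.9, 185.7, 24.5]
tool_rot: [3.138, -0.005, 1.852]
force: [-4.7, 6.2, 11.7]
width: -0.6
```

Request:
step_arm([
  [[0,0.3,-1,0.1,0,0,0],[0,0.3,-1,0.1,0,0,0],[0,0,0,0,0,0,0]],
])

```text
clock: 7.83
eef_pos: [482.4, 184.3, 24.7]
tool_rot: [3.138, -0.005, 1.852]
force: [-4.7, 7.9, 13.0]
width: -0.0
```

```bash
python3 -c "
from h import *
a,_=ctrl.get_image('scene');save('s3.png',a,(160,180,260,260),7)"
```

```text
(no output)
```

View pics/s3.png

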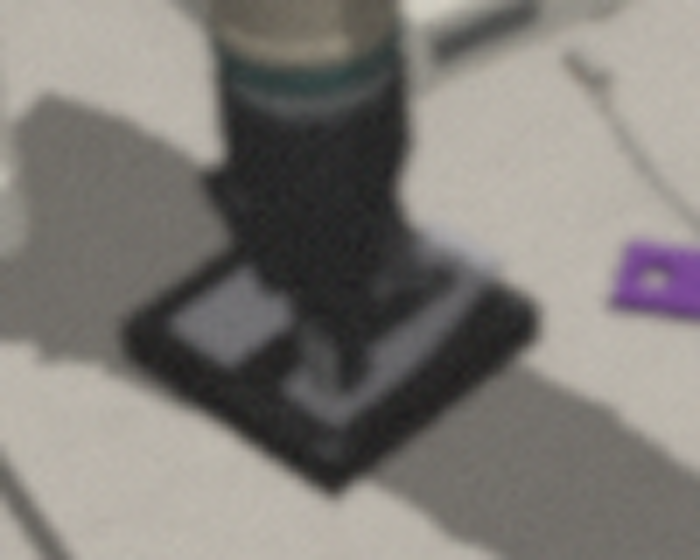

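The raised end now overlaps the far end wall near (460,255). I'll release slowly and look.

Request:
step_arm([
  [[0,0,0,1,0,0,0],[0,0,0,2,0,0,0],[0,0,0,2,0,0,0],[0,0,0,3,0,0,0],[0,0,0,6,0,0,0],[0,0,0,20,0,0,0],[0,-10,41,35,0,0,0],[0,-10,41,30,0,0,0],[0,-5,20,0,0,0,0],[0,0,0,0,0,0,0]],
])

```text
clock: 8.72
eef_pos: [461.4, 270.2, 110.4]
tool_rot: [3.137, -0.005, 1.855]
force: [0.6, 1.4, -0.3]
width: -0.1
```

```bash
python3 -c "
from h import *
a,_=ctrl.get_image('scene');save('s4.png',a,(160,180,260,260),7)
a,_=ctrl.get_image('top');np.save('top4.npy',a);save('t4.png',a,(160,130,280,230),6)"
```

```text
(no output)
```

View pics/s4.png

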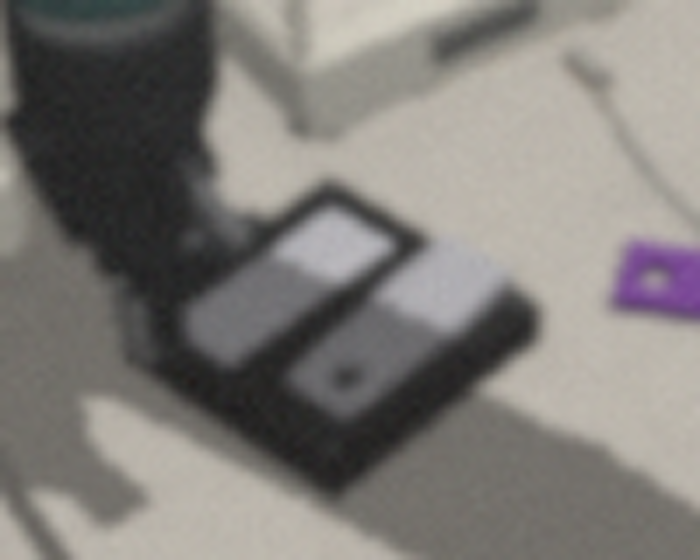

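View pics/t4.png

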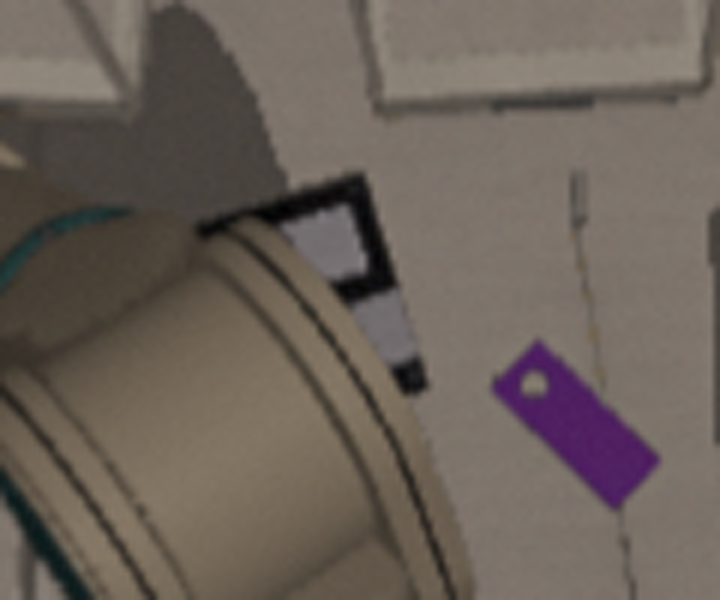

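```bash
python3 -c "
from h import *
W=ray('top',[(226.5,178.5),(229.3,189.5)],31);print(W,W.mean(0),(W.mean(0)[:2]-[488,159.7])@[.279,-.96],(W.mean(0)[:2]-[488,159.7])@[.96,.279])
a,_=ctrl.get_image('top');save('t5.png',a,(210,165,245,205),16)"
```

```text
[[523.6080976  102.96193619  31.        ]
 [485.24684178  93.76397706  31.        ]] [504.42746969  98.36295662  31.        ] 63.466825684108244 -1.3426641993346493
```

View pics/t5.png

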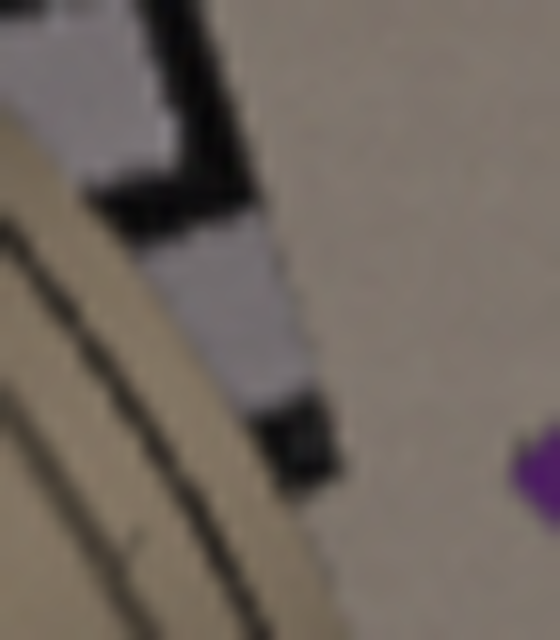

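Request:
step_arm([
  [[0.6,8.4,-33,0,-0.03,-0.009,0],[0.6,8.4,-33,0,-0.03,-0.009,0],[0.6,8.4,-33,0,-0.03,-0.009,0],[0.6,8.4,-33,-20,-0.035,-0.009,0],[0.6,8.1,-32.4,-25,0,0,0],[0.6,0,0,-10,0,0,0],[0.6,0,0,0,0,0,0],[0.6,0,0,0,0,0,0]],
])

```text
clock: 9.53
eef_pos: [502.9, 98.1, 52.4]
tool_rot: [-3.139, 0.131, 1.847]
force: [-0.4, 0.7, -0.0]
width: 51.4
```

Request:
step_arm([
  [[0.58,0,0,0,0,0,0],[0.58,0,0,0,0,0,0]],
])

```text
clock: 9.7
eef_pos: [504.0, 100.6, 53.9]
tool_rot: [3.14, 0.129, 1.85]
force: [-0.3, 0.6, -0.6]
width: 49.9
```

```bash
python3 -c "
from h import *
s=ctrl.read_state();print(s['force'],s['eef_pos'],s['tool_rot'],s['width'])
from scipy.spatial.transform import Rotation as Ro
print(Ro.from_euler('xyz',s['tool_rot']).as_matrix().round(3))
a,_=ctrl.get_image('scene');save('s5.png',a,(180,160,270,250),7)"
```

```text
[-0.3018041   0.57384486 -0.58652021] [504.01803144 100.60162435  53.92424625] [3.14005918 0.12931371 1.8500199 ] 49.853798115396415
[[-0.273  0.961  0.037]
 [ 0.953  0.276 -0.124]
 [-0.129  0.002 -0.992]]
```

View pics/s5.png

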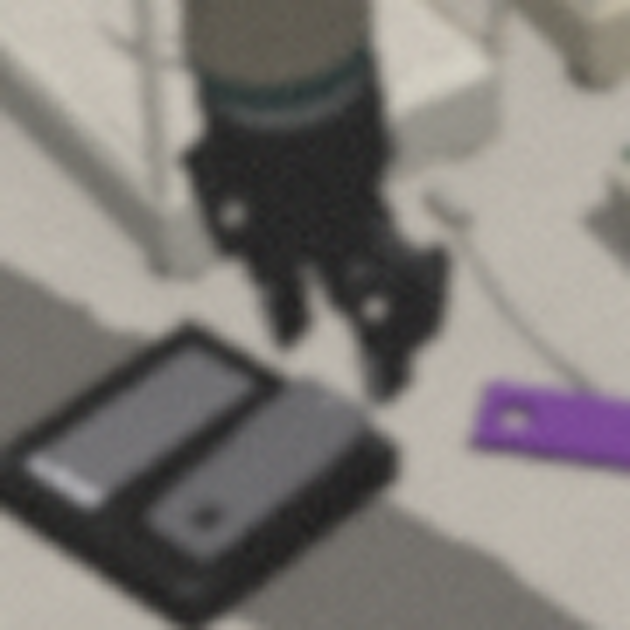

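Request:
step_arm([
  [[0.58,-1,4.5,-8,0,0,0],[0.58,0,0,-8,0,0,0],[0.58,0,0,0,0,0,0],[0.58,0,0,0,0,0,0]],
])

```text
clock: 10.08
eef_pos: [502.0, 104.3, 36.6]
tool_rot: [-3.14, 0.13, 1.85]
force: [0.0, 0.0, 0.3]
width: 49.5
```

Request:
step_arm([
  [[0.58,0,0,-3,0,0,0],[0.58,0,0,0,0,0,0],[0.58,0,0,0,0,0,0]],
])

```text
clock: 10.33
eef_pos: [502.7, 104.0, 34.2]
tool_rot: [3.142, 0.13, 1.849]
force: [0.2, -0.4, -1.1]
width: 49.2
```

Request:
step_arm([
  [[0.58,0,0,-2,0,0,0],[0.58,0,0,0,0,0,0]],
])

```text
clock: 10.5
eef_pos: [502.7, 104.0, 32.1]
tool_rot: [3.141, 0.13, 1.849]
force: [-1.0, -0.6, -1.2]
width: 49.5
```

Request:
step_arm([
  [[0.58,-0.5,2,-1,0,0,0],[0.58,0,0,0,0,0,0]],
])

```text
clock: 10.67
eef_pos: [502.1, 106.6, 31.1]
tool_rot: [3.141, 0.13, 1.849]
force: [0.5, 1.0, 0.2]
width: 49.2
```

Request:
step_arm([
  [[0.58,0,0,-1,0,0,0],[0.58,0,0,0,0,0,0]],
])

```text
clock: 10.83
eef_pos: [502.2, 106.2, 30.2]
tool_rot: [3.141, 0.13, 1.849]
force: [0.5, 0.1, -0.2]
width: 49.5
```

Request:
step_arm([
  [[0.58,0,0,-0.7,0,0,0],[0.58,0,0,0,0,0,0]],
])

```text
clock: 11.0
eef_pos: [502.2, 106.1, 29.5]
tool_rot: [3.141, 0.13, 1.849]
force: [-0.7, -0.4, 0.3]
width: 49.3
```

```bash
python3 -c "
from h import *
a,_=ctrl.get_image('scene');save('s6.png',a,(180,160,270,250),7)"
```

```text
(no output)
```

View pics/s6.png

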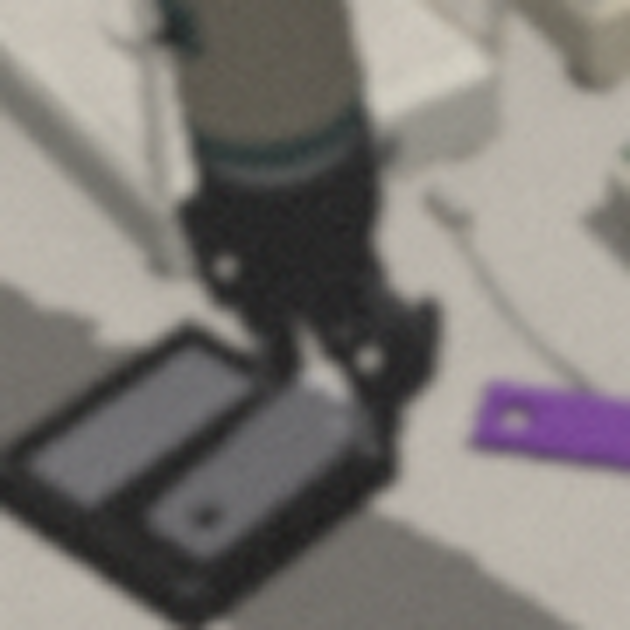

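Request:
step_arm([
  [[0.58,0,0,-0.7,0,0,0],[0.58,0,0,0,0,0,0]],
])

```text
clock: 11.22
eef_pos: [502.2, 106.1, 28.8]
tool_rot: [3.141, 0.13, 1.849]
force: [-0.1, -0.2, 0.5]
width: 49.2
```

Request:
step_arm([
  [[0.58,0,0,-0.7,0,0,0],[0.58,0,0,0,0,0,0]],
])

```text
clock: 11.38
eef_pos: [502.3, 106.1, 28.5]
tool_rot: [3.141, 0.13, 1.849]
force: [0.7, -0.2, 3.6]
width: 49.4
```

Request:
step_arm([
  [[0.58,0,0,-0.7,0,0,0],[0.58,0,0,0,0,0,0]],
])

```text
clock: 11.55
eef_pos: [502.3, 106.1, 28.3]
tool_rot: [3.141, 0.131, 1.849]
force: [-2.6, -0.2, 9.6]
width: 49.7
```

Request:
step_arm([
  [[0.58,0,0,2,0,0,0],[0.58,0,0,1.4,0,0,0],[0.5,0,0,0,0,0,0],[0.48,0,0,0,0,0,0],[0.46,0,0,0,0,0,0]],
])

```text
clock: 11.97
eef_pos: [503.9, 106.9, 31.3]
tool_rot: [3.138, 0.129, 1.849]
force: [3.3, 0.3, 2.3]
width: 39.2
```

Request:
step_arm([
  [[0.44,0,0,0,0,0,0],[0.44,0,0,0,0,0,0]],
])

```text
clock: 12.13
eef_pos: [503.9, 106.9, 31.4]
tool_rot: [3.138, 0.129, 1.849]
force: [4.0, 1.0, 5.4]
width: 38.2
```

Request:
step_arm([
  [[0.4,0,0,0.5,0,0,0],[0.3,0,0,0,0,0,0],[0.3,0,0,0,0,0,0],[0.3,0,0,0,0,0,0]],
])

```text
clock: 12.47
eef_pos: [503.8, 106.9, 31.7]
tool_rot: [3.138, 0.129, 1.849]
force: [5.2, 1.0, 3.1]
width: 37.7
```

```bash
python3 -c "
from h import *
s=ctrl.read_state();print(s['force'],s['torque'],s['width'])
a,_=ctrl.get_image('scene');save('s7.png',a,(180,160,270,250),7)"
```

```text
[5.15127307 1.02328157 3.13771698] [ 0.3389295  -1.08447741  0.05336754] 37.658350744438515
```

View pics/s7.png

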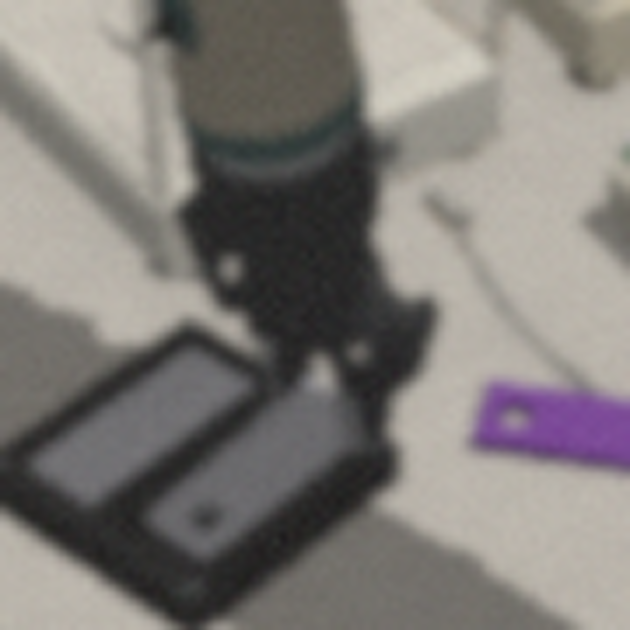

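Request:
step_arm([
  [[0.3,0.7,0,1,0,0,0],[0.3,0,0,2,0,0,0],[0.3,0,0,3,0,0,0],[0.3,0,0,4,0,0,0]],
])

```text
clock: 12.85
eef_pos: [502.4, 105.9, 41.2]
tool_rot: [-3.141, 0.13, 1.849]
force: [2.3, 0.8, -1.3]
width: 37.5
```

Request:
step_arm([
  [[0.3,0,0,6,0,0,0],[0.3,0,0,8,0,0,0],[0.3,0,0,10,0,0,0],[0.3,0,0,12,0,0,0],[0.3,0,0,15,0,0,0],[0.3,0,0,15,0,0,0],[0.3,0,0,15,0,0,0],[0.3,0,0,0,0,0,0],[0.3,0,0,0,0,0,0],[0.3,0,0,0,0,0,0]],
])

```text
clock: 13.68
eef_pos: [502.0, 105.6, 122.0]
tool_rot: [-3.14, 0.13, 1.849]
force: [0.4, -0.1, -1.7]
width: 37.3
```

```bash
python3 -c "
from h import *
s=ctrl.read_state();print(s['force'],s['torque'],s['width'])
a,_=ctrl.get_image('scene');save('s8.png',a,(170,140,270,250),7)"
```

```text
[ 0.37753158 -0.09662875 -1.69912431] [0.14169412 0.05318522 0.0175306 ] 37.283774901009636
```

View pics/s8.png

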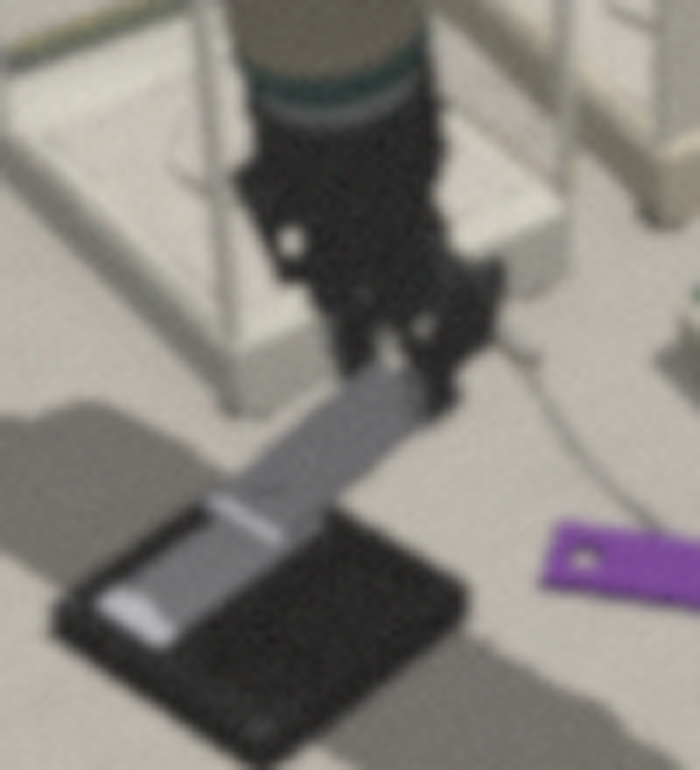

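Request:
step_arm([
  [[0.3,0,-10,3,0.03,0.009,0],[0.3,0,-20,0,0.03,0.009,0],[0.3,0,-30,0,0.03,0.009,0],[0.3,0,-35,0,0.035,0.009,0],[0.3,0,-35,0,0,0,0],[0.3,0,-35,0,0,0,0],[0.3,0,-25,0,0,0,0],[0.3,0,-10,0,0,0,0],[0.3,0,0,0,0,0,0],[0.3,0,0,0,0,0,0]],
])

```text
clock: 14.57
eef_pos: [502.5, -93.1, 124.7]
tool_rot: [-3.141, -0.002, 1.849]
force: [-0.2, 0.6, -1.1]
width: 37.5
```

Request:
step_arm([
  [[0.3,-0.4,-20,0,0,0,0],[0.3,-0.5,-30,0,0,0,0],[0.3,-0.5,-30,0,0,0,0],[0.3,-0.5,-20,0,0,0,0],[0.3,0,-14,0,0,0,0],[0.3,0,-5,0,0,0,0],[0.3,0,0,0,0,0,0],[0.3,0,0,0,0,0,0],[0.3,0,0,0,0,0,0]],
])

```text
clock: 15.32
eef_pos: [501.5, -210.2, 125.4]
tool_rot: [3.141, -0.001, 1.853]
force: [0.3, 0.9, -2.0]
width: 37.6
```

```bash
python3 -c "
from h import *
s=ctrl.read_state();print(s['force'],s['torque'],s['width'],s['eef_pos'],s['tool_rot'])
a,d=ctrl.get_image('scene');np.savez('s9.npz',a=a,d=d);save('s9.png',a,(250,130,360,240),7)
a,d=ctrl.get_image('top');np.savez('t9.npz',a=a,d=d);save('t9.png',a,(250,140,360,240),7)"
```

```text
[ 0.3336638  0.86171   -2.0283068] [-0.06175411 -0.06081776 -0.00513161] 37.56887740007614 [ 501.47020141 -210.18315628  125.38282487] [ 3.14115076e+00 -1.38400468e-03  1.85269454e+00]
```

View pics/s9.png

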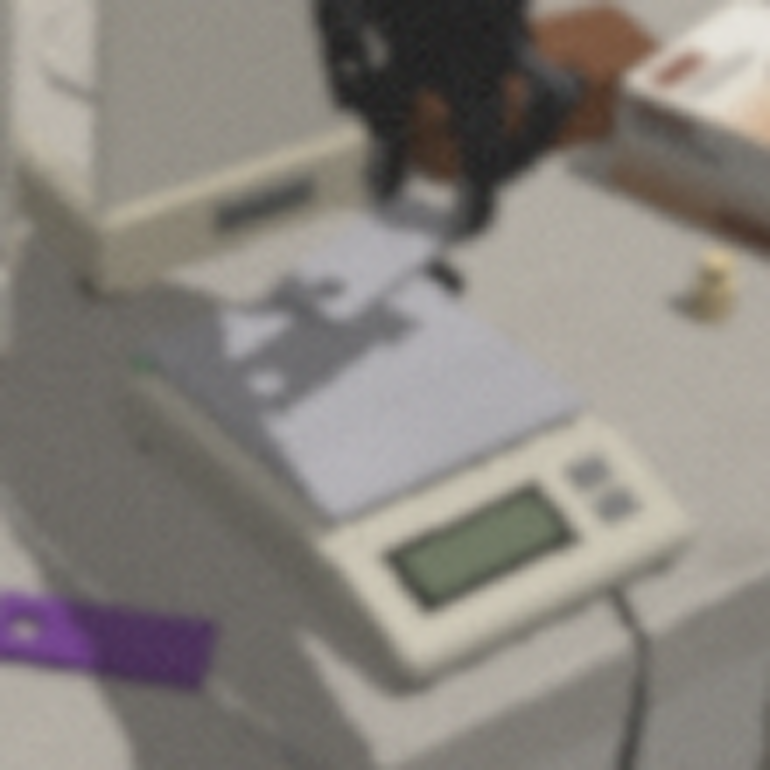

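View pics/t9.png

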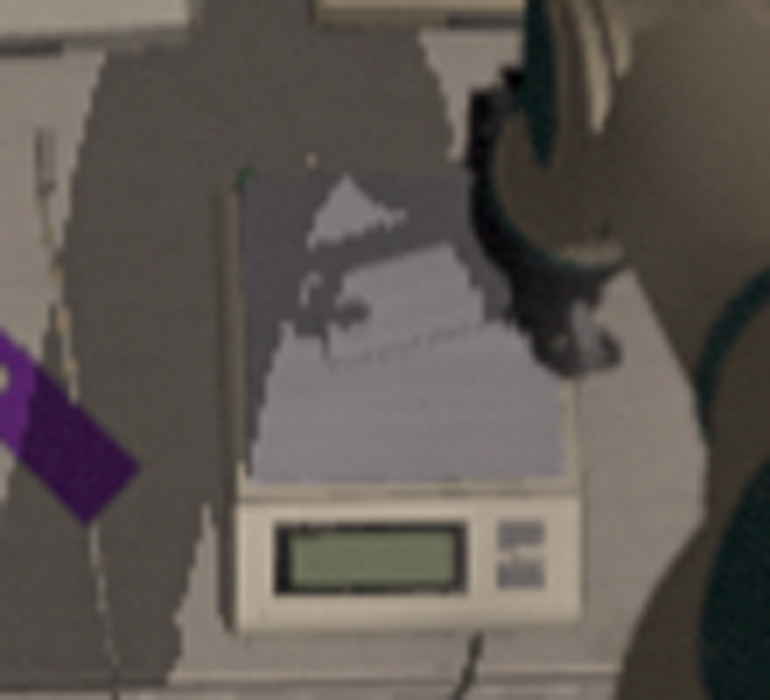

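```bash
python3 -c "
from h import *
print(ray('top',[(300.3,184.6)],122))
for n,f in(('top','t9'),('scene','s9')):
    d=np.load(f+'.npz')['d']
    c=ctrl.camera_info(n);K=np.array(c['intrinsics']);D=np.array(c['distortion']);R=cv2.Rodrigues(np.array(c['rvec']))[0];t=np.array(c['tvec']).ravel()
    v,u=np.mgrid[0:384,0:512];p=cv2.undistortPoints(np.stack([u,v],-1).reshape(-1,1,2).astype(float),K,D).reshape(-1,2)
    P=(np.c_[p,np.ones(len(p))]*d.reshape(-1,1)-t)@R
    q=P[:,:2]-[501.5,-210.2];s=q@[-.279,.96];w=q@[.96,.279]
    k=(d.reshape(-1)>0)&(s>22)&(s<100)&(abs(w)<22)&(P[:,2]>90)&(P[:,2]<150)
    A=np.c_[s[k],w[k],np.ones(k.sum())];z=P[k,2]
    for _ in range(3):
        f=np.linalg.lstsq(A,z,rcond=None)[0];r=z-A@f;g=abs(r)<8;A,z=A[g],z[g]
    print(n,k.sum(),f,r.std(),s[k].max(), w[k].min(),w[k].max())
"
```

```text
[[ 480.32377641 -138.24359788  122.        ]]
top 258 [-2.13405003e-02 -1.35246289e-02  1.23602850e+02] 3.0292011046963303 92.38564608643007 -20.216217046752483 21.028020891252478
scene 190 [-3.24633513e-02  7.87804314e-03  1.25305573e+02] 2.270622369773152 93.77859719873835 -21.99258750778389 19.13076837515401
```

Request:
step_arm([
  [[0.3,-1,-0.5,-10,0,0,0],[0.3,0,0,-15,0,0,0],[0.3,0,0,-12,0,0,0],[0.3,0,0,-8,0,0,0],[0.3,0,0,-4,0,0,0],[0.3,0,0,-2,0,0,0],[0.3,0,0,0,0,0,0],[0.3,0,0,0,0,0,0],[0.3,0,0,0,0,0,0]],
])

```text
clock: 16.17
eef_pos: [500.4, -213.5, 74.9]
tool_rot: [3.141, 0.001, 1.849]
force: [0.0, 0.3, -1.5]
width: 37.4
```

Request:
step_arm([
  [[0.3,0,0,-1.5,0,0,0],[0.3,0,0,0,0,0,0],[0.3,0,0,0,0,0,0]],
])

```text
clock: 16.42
eef_pos: [500.1, -213.5, 73.0]
tool_rot: [3.141, 0.0, 1.849]
force: [0.2, -0.7, -1.9]
width: 37.6
```

Request:
step_arm([
  [[0.3,0,0,-1.5,0,0,0],[0.3,0,0,0,0,0,0],[0.3,0,0,0,0,0,0]],
])

```text
clock: 16.67
eef_pos: [500.0, -213.4, 71.3]
tool_rot: [-3.142, -0.0, 1.849]
force: [-0.2, 0.0, -2.2]
width: 37.3
```

Request:
step_arm([
  [[0.3,0,1,-1.5,0,0,0],[0.3,0,1,-1.5,0,0,0],[0.3,0,0,0,0,0,0],[0.3,0,0,0,0,0,0]],
])

```text
clock: 17.0
eef_pos: [499.9, -211.1, 68.2]
tool_rot: [-3.141, -0.0, 1.85]
force: [0.7, 0.6, -2.8]
width: 37.9
```

Request:
step_arm([
  [[0.3,0,0,-1,0,0,0],[0.3,0,0,0,0,0,0]],
])

```text
clock: 17.17
eef_pos: [500.0, -211.4, 67.2]
tool_rot: [-3.141, -0.0, 1.849]
force: [-0.4, -0.4, -2.1]
width: 37.7
```

Request:
step_arm([
  [[0.3,0,0,-1,0,0,0],[0.3,0,0,0,0,0,0]],
])

```text
clock: 17.33
eef_pos: [500.0, -211.4, 66.2]
tool_rot: [-3.142, -0.0, 1.849]
force: [-0.1, 0.4, -2.4]
width: 37.7
```

Request:
step_arm([
  [[0.3,0,0,-0.7,0,0,0],[0.3,0,0,0,0,0,0]],
])

```text
clock: 17.5
eef_pos: [500.0, -211.4, 65.6]
tool_rot: [3.142, 0.0, 1.849]
force: [-0.2, 0.6, -0.4]
width: 37.6
```

Request:
step_arm([
  [[0.3,0,0,-0.5,0,0,0],[0.3,0,0,0,0,0,0]],
])

```text
clock: 17.67
eef_pos: [500.0, -211.4, 65.2]
tool_rot: [3.142, 0.0, 1.849]
force: [-0.0, 0.1, 0.1]
width: 37.4
```

Request:
step_arm([
  [[0.3,0,0,-0.4,0,0,0],[0.3,0,0,0,0,0,0]],
])

```text
clock: 17.83
eef_pos: [500.0, -211.4, 64.8]
tool_rot: [3.142, 0.0, 1.849]
force: [-0.4, -1.0, 0.3]
width: 37.8
```

Request:
step_arm([
  [[0.3,0,0,-0.4,0,0,0],[0.3,0,0,0,0,0,0]],
])

```text
clock: 18.0
eef_pos: [500.1, -211.5, 64.8]
tool_rot: [3.141, 0.0, 1.849]
force: [-1.3, -0.5, 3.4]
width: 37.5
```

Request:
step_arm([
  [[0.3,0,0,-0.4,0,0,0],[0.3,0,0,0,0,0,0]],
])

```text
clock: 18.17
eef_pos: [500.1, -211.5, 64.7]
tool_rot: [3.141, 0.001, 1.849]
force: [-1.9, 0.7, 6.4]
width: 37.9
```

```bash
python3 -c "
from h import *
a,d=ctrl.get_image('scene');save('s10.png',a,(250,130,360,240),7)"
```

```text
(no output)
```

View pics/s10.png

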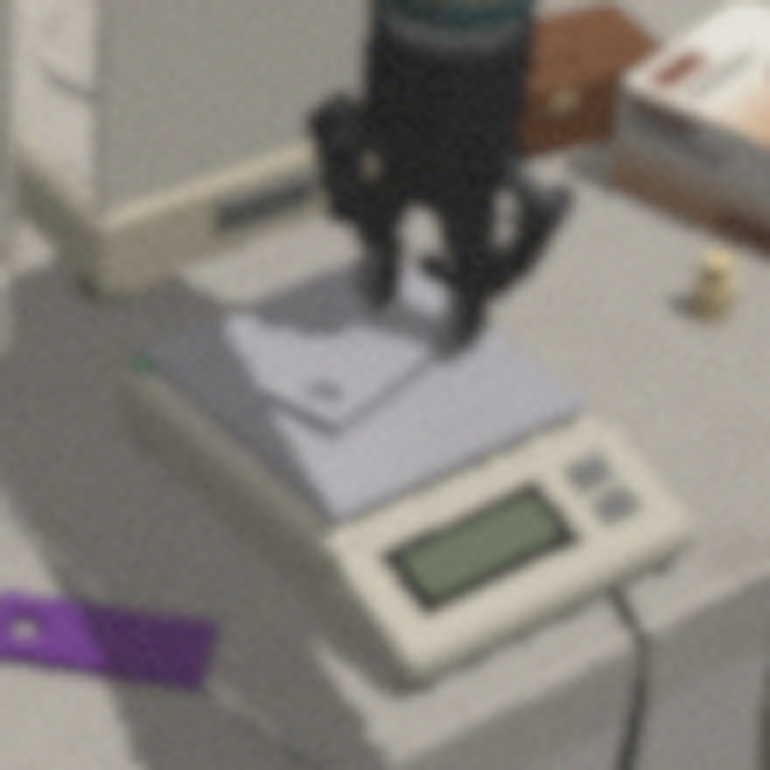

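The coupon lies flat on the pan, with the hole near (325,390). The next move eases off the load and opens the fingers.

Request:
step_arm([
  [[0.3,0,0,0.4,0,0,0],[0.42,0,0,0,0,0,0],[0.46,0,0,0,0,0,0],[0.5,0,0,0,0,0,0],[0.55,0,0,0,0,0,0],[0.62,0,0,0,0,0,0],[0.65,0,0,0,0,0,0],[0.65,0,0,0,0,0,0]],
])

```text
clock: 18.88
eef_pos: [500.0, -211.3, 64.2]
tool_rot: [-3.142, -0.0, 1.849]
force: [0.1, 0.4, 0.4]
width: 55.6
```

Request:
step_arm([
  [[0.65,0,0,3,0,0,0],[0.65,0,0,6,0,0,0],[0.65,0,0,12,0,0,0],[0.65,0,0,25,0,0,0],[0.65,0,0,30,0,0,0],[0.65,0,-20,30,0,0,0],[0.65,-5,-30,20,0,0,0],[0.65,-5,-35,0,0,0,0],[0.65,-5,-35,0,0,0,0],[0.65,-5,-30,0,0,0,0]],
])

```text
clock: 19.72
eef_pos: [479.4, -364.2, 191.8]
tool_rot: [3.141, 0.002, 1.848]
force: [0.1, -0.3, -0.3]
width: 55.7
```

Request:
step_arm([
  [[0.65,-10,-30,0,0,0,0],[0.65,-10,-30,0,0,0,0],[0.65,0,0,0,0,0,0],[0.65,0,0,0,0,0,0],[0.65,0,0,0,0,0,0],[0.65,0,0,0,0,0,0]],
])

```text
clock: 20.22
eef_pos: [460.9, -419.7, 190.7]
tool_rot: [3.141, -0.001, 1.851]
force: [0.1, 0.7, 0.9]
width: 55.5
```

```bash
python3 -c "
from h import *
a,d=ctrl.get_image('scene');save('s11.png',a,(150,130,360,270),3.8)
a,d=ctrl.get_image('top');np.savez('t11.npz',a=a,d=d);save('t11.png',a,(180,140,340,235),5)"
```

```text
(no output)
```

View pics/s11.png

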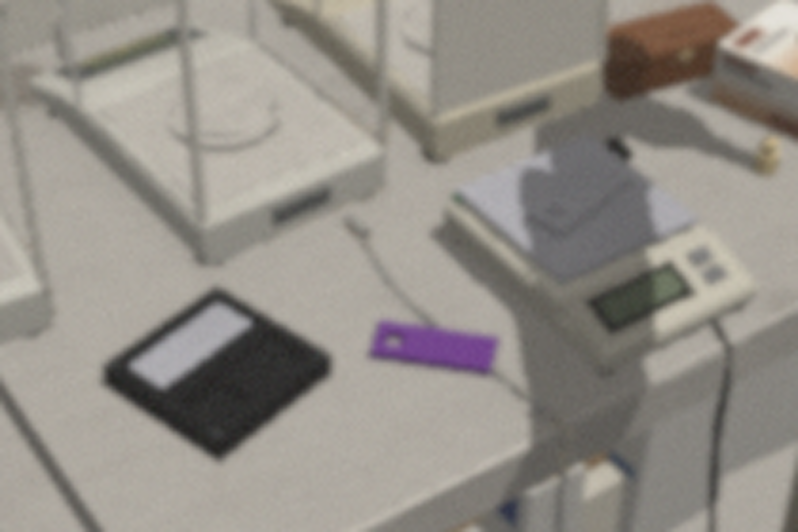

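View pics/t11.png

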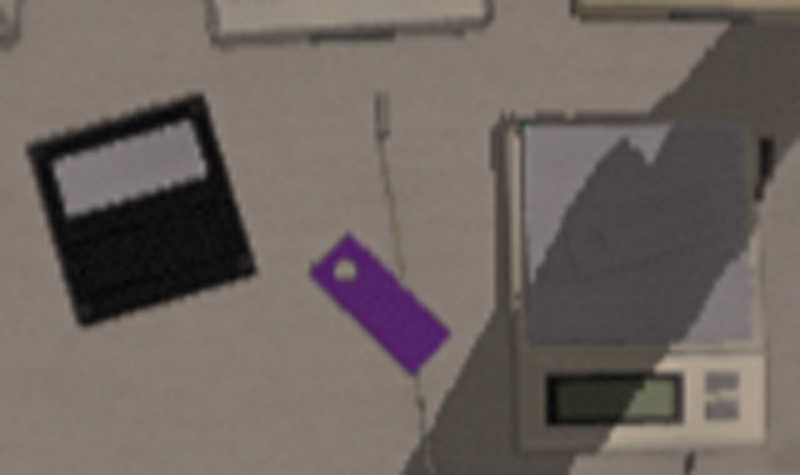

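```bash
python3 -c "
from h import *
a=np.load('t11.npz')['a'][160:212,280:335].astype(float)
save('t12.png',np.clip((a-55)*7,0,255).astype(np.uint8),None,11)"
```

```text
(no output)
```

View pics/t12.png

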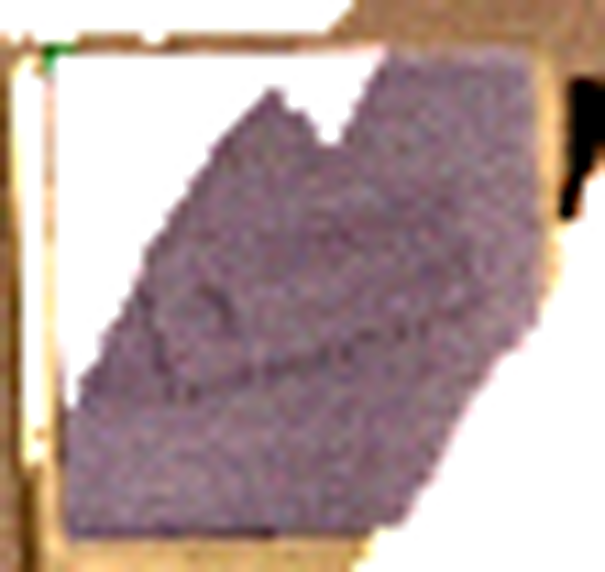

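```bash
python3 -c "
from h import *
print(ray('top',[(308.3,187.1)],60))
g=np.load('t11.npz')['a'][155:208,180:236].astype(int).sum(2)
m=((g>230)).astype(np.uint8);n,l,s,c=cv2.connectedComponentsWithStats(m)
for i in range(1,n):
  if 200<s[i,4]<600:
    cs,_=cv2.findContours((l==i).astype(np.uint8),0,1);r=cv2.minAreaRect(cs[0]);print(ray('top',cv2.boxPoints(r)+(180,155),21.5).mean(0))
ctrl.finish_job()"
```

```text
[[ 483.04482467 -171.73715277   60.        ]]
[545.37583224 176.28643278  21.5       ]
the job is handed in; nothing more can be done
```

The drilled coupon is lying flat and released on the balance pan, and I handed the job in at about 20 s of the 48 s allowed. The hand-in gives no verdict.

- **Finding the hollow end:** The end without the hole stayed put under about 20 N. The hole end gave way under about 1 N.
- **Getting it out:** I pressed the hole end down and dragged the coupon about 12 mm, with the vertical force rising from about 7 to 13 N. It stayed propped on the rim. I gripped the raised end across its width with the tool tilted to match and lifted it out.
- **Setting it down:** While held, it drooped about 0.025 rad at the hole end. I levelled the tool and lowered it in small steps. The highest vertical force I read on the pan was about 6 N, then I opened the fingers and moved away.

**Last checks:**
- **Coupon position:** The middle of the coupon is about 5 mm from the pan's centre, where 25 mm is allowed. The arm's shadow lay over the pan, so I read the outline from a contrast-stretched picture and it is less certain than the rest. An estimate from the tool position gave about 2 mm.
- **Coupon flatness:** It looks flat in the last pictures. I did not measure its angle again after letting go.
- **Plain coupon:** It measured at the same position as at the start, to within 0.1 mm.
- **Other objects:** The brass weight and the purple look-alike look unmoved. The timer, beaker and vial were outside my last close-up pictures, so I did not check them again.
- **Arm:** It is clear of everything and its force readings are close to zero.

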